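# Set the missing section into the plaster mould

### The job

Two plaster mould sections stand loose on the table. Pick up the narrower one by its wooden grip and lower it into the gap between the two sections already packed in the low plywood case, lined up with them and sitting flat on the case floor. Do not drop it or shift, tip or lift the sections it goes between.

Things in the scene. Friction and masses are not known exactly. Their poses are not given: they have to be found in the camera images.
- narrow_section: plaster block 84 mm along its x, 50 mm along y, 45 mm high; upright wooden grip centred on top (22 mm along x, 30 mm along y, 45 to 85 mm above the underside). Origin at the centre of its underside, z up. 0.17 to 0.35 kg, loose, standing on the table; the other loose section is 90 mm along y, too broad for the gap. Take it by the grip, fingers closing along its x (22 mm).
- case: low plywood case, fixed; inside 100 mm along x, 192 mm along y; floor top 8 mm, wall rims 30 mm above the table. Two sections fill its ends and leave a gap 68 mm along y, 100 mm along x. Origin on the table under the middle of the gap, z up. The narrow section goes there, its x along the case's x (either way round), its underside 8 mm above this origin.
- left_section: plaster block 84 mm along its x, 50 mm along y, 45 mm high; upright wooden grip centred on top (22 mm along x, 30 mm along y, 45 to 85 mm above the underside). Origin at the centre of its underside, z up. 0.25 kg, loose, in place at the case's +y end, 60 mm from the middle of the gap; must stay as it is.
- right_section: plaster block 84 mm along its x, 70 mm along y, 45 mm high; upright wooden grip centred on top (22 mm along x, 30 mm along y, 45 to 85 mm above the underside). Origin at the centre of its underside, z up. 0.33 kg, loose, in place at the case's -y end, 70 mm from the middle of the gap; must stay as it is.

How it is judged:
By the outcome, as a careful person would: the job done as asked, in the order asked, and still so for the second after the job is handed in, with the robot touching nothing.
It also fails if it takes over 48 s, if anything falls off the work surface, if the arm or the gripper's body presses on something with over 40 N, if the wrist force passes 120 N, or if a joint passes its speed limit or range.

### The arm

A 6-joint arm with a two-finger parallel gripper is mounted at the origin on a cart in front of the work surface, level with it; the furniture and walls round the work are solid. World frame = base frame: x ahead of the robot, y to its left, z up, the work surface at z = 0. Lengths are in m, angles in rad, forces in N, time in s.
With the tool pointing down it reaches from about 0.3 to 0.85 m from the base axis. Payload 5.4 kg.
Tool frame: the origin (TCP) lies on the centre line of the jaws, within the pads' length; the fingertips stand env.nose_length ahead of it and the grasp point (between the pads) lies 8 mm behind it (env.nose_length is the distance from the TCP to the fingertips, in m); z points along the fingers, y is the line along which they close (so a half turn about z gives the same grasp; the last joint's range is limited). The gripper opens to 85 mm and grips with 20 to 120 N. Pads are 22 mm wide; open, the fingers measure 114 mm over their backs; the gripper's body (76 mm by 85 mm) begins 54 mm behind the grasp point. The pads swing forward as they close: fully open they stand 13 mm farther back than shut.
Start: joints at [1.024, 0.158, 1.597, -0, 1.386, -0.21], TCP at [0.19, 0.543, 0.242] pointing down, gripper open.
Joint ranges: [-2.91, 2.91], [-0.94, 2.29], [0.18, 2.7], [-1.29, 4.43], [0.17, 2.64], [-3, 3]. Speed limits (rad/s): [2.57, 2.57, 3.14, 3.14, 3.14, 3.14].

### API

Orientations are given as a rotation vector (axis times angle).
In Python, from station import env gives the robot as it stands. Calls block until the motion is done:
- env.reach(position, orientation): joint-space move of the TCP to a pose.
- env.move_l(position, rotation=None, max_speed=0.15): straight line of the TCP; rotation=None keeps the orientation; max_speed is the mean speed in m/s.
- env.goto_joints(angles): joint-space move.
- env.open_gripper() and env.close(force=None): open the fingers fully, or close them until they stop; force is the grip in N (None keeps the last).
- env.wait(seconds).
- env.solve_ik(position, orientation): joint angles nearest the present ones, or None.
- env.read_camera(name): name is "scene" or "top" or "wrist"; returns a dict with "pixels" (420x560x3 uint8, red, green, blue), "intrinsics" (3x3 intrinsics, pixels), "k1" (the pictures are not rectified: a ray, as slopes to the right and down, at radius r is drawn at 1 + k1 r^2 times it, then the intrinsics apply), "R" (3x3) and "t" (3): a world point X has camera coordinates R X + t; the wrist camera has in their place "T_tool_cam" (4x4, takes a point from camera to tool coordinates, whose origin is the TCP and whose axes are the flange's). Camera axes: x right, y down, z forward; pixel columns grow to the right and rows downward; lengths in m; the calibration is good to about 2 mm. A picture is of the moment at which its call begins: read the wrist's pose just before it. There is no depth.
A pose or a line that the arm cannot do raises env.MotionError and nothing moves.
- env.finish_job(): hands the job in; it is judged then, once.
Readings, each from a call of its own:
- env.read_clock(): time.
- env.read_q(): joint angles.
- env.read_dq(): joint speeds.
- env.read_effort(): joint torques, N m.
- env.read_ee_pos(): TCP position.
- env.read_orientation(): TCP orientation.
- env.read_force(): force on the tool from outside, world axes, zero at the start.
- env.read_ft_torque(): the same for the moment, N m.
- env.read_grip_width(): opening from 0.0 (shut) to 1.0 (fully open).
- env.read_finger_force(): force on a finger pad.
Only numpy, scipy, OpenCV 4.12 (cv2) and the standard library are available. Lean on these libraries where they do the work, as an engineer would, in place of code of your own. Each camera call takes 0.05 s, during which the arm holds its last target. There are 200 camera calls.

## Working session

There is one attempt and no reset: what is moved stays moved. The work goes in short steps, each a Python script; the robot and the scene stay as the last script left them, time stands still between calls to the robot, and variables do not carry over. Pictures are saved under pics/ and viewed, at most 10 in all, crops included, and the job is handed in when it is done.

```bash
mkdir -p pics; ls; python3 - <<'E'
from station import env
import cv2,numpy as np
print(env.nose_length, env.read_clock(), env.read_orientation())
for n in ("top","scene"):
    c=env.read_camera(n); cv2.imwrite(f"pics/{n}0.png",c["pixels"][:,:,::-1]); print(n,c["intrinsics"].tolist(),c["k1"],np.round(c["R"],3).tolist(),c["t"])
c=env.read_camera("wrist");print(c["T_tool_cam"])
E
```

```text
pics
0.011 0.0 [-5.26579401e-01 -3.09642151e+00  2.69169805e-03]
top [[519.9066079614298, 0.0, 283.55513200752233], [0.0, 519.9066079614298, 207.19999284601258], [0.0, 0.0, 1.0]] -0.0513989248301706 [[0.005, -1.0, 0.01], [-0.995, -0.006, -0.103], [0.103, -0.009, -0.995]] [-0.04450238  0.569495    0.90197551]
scene [[435.86149182840717, 0.0, 279.452852321419], [0.0, 435.86149182840717, 209.91190519110197], [0.0, 0.0, 1.0]] -0.00222857351359775 [[0.663, -0.748, 0.024], [-0.336, -0.326, -0.884], [0.669, 0.578, -0.467]] [-0.4052987   0.23259773  0.51525866]
[[-6.31136092e-04 -9.64299628e-01 -2.64812820e-01  6.85377602e-02]
 [ 9.99998184e-01 -1.32409715e-04 -1.90116289e-03  1.07596487e-03]
 [ 1.79822688e-03 -2.64813539e-01  9.64297960e-01 -1.31807927e-01]
 [ 0.00000000e+00  0.00000000e+00  0.00000000e+00  1.00000000e+00]]
```

View pics/top0.png

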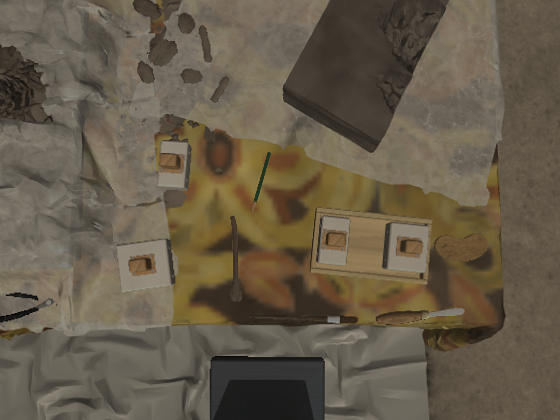

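View pics/scene0.png

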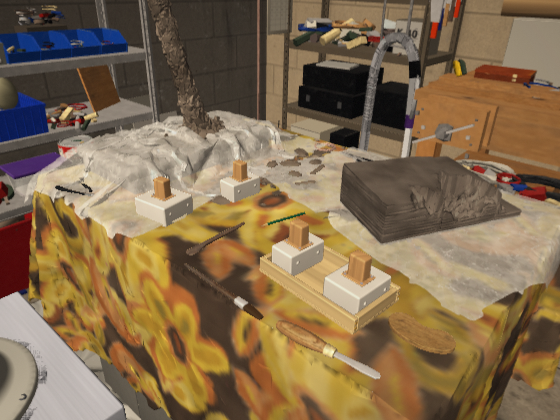

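```bash
cat > h.py <<'E'
from station import env
import cv2,numpy as np
from scipy.spatial.transform import Rotation as Ro
def look(name):
    """picture, and the camera's world pose: X = C + W @ Xcam"""
    if name=="wrist":
        p=np.array(env.read_ee_pos()); A=Ro.from_rotvec(env.read_orientation()).as_matrix()
        c=env.read_camera(name); T=np.array(c["T_tool_cam"]); W=A@T[:3,:3]; C=p+A@T[:3,3]
    else:
        c=env.read_camera(name); W=np.array(c["R"]).T; C=-W@np.array(c["t"])
    return c["pixels"][:,:,::-1].copy(),(np.array(c["intrinsics"]),c["k1"],W,C)
def cast(cam,uv,z):
    K,k1,W,C=cam; uv=np.asarray(uv,float).reshape(-1,1,2)
    n=cv2.undistortPoints(uv,K,np.array([k1,0,0,0.])).reshape(-1,2)
    d=np.c_[n,np.ones(len(n))]@W.T
    return C+d*((z-C[2])/d[:,2])[:,None]
def down(yaw):
    """tool z down, tool y along (cos yaw, sin yaw)"""
    y=np.array([np.cos(yaw),np.sin(yaw),0]); z=np.array([0,0,-1.])
    return Ro.from_matrix(np.c_[np.cross(y,z),y,z]).as_rotvec()
E
python3 - <<'E'
from h import *
im,cam=look("top")
print(cast(cam,[(169,157),(141,262)],.085), cast(cam,[(335,238),(410,242)],.093))
N=cast(cam,[(169,157)],.085)[0]; 
b=cast(cam,[(160,142),(188,142),(187,187),(158,185)],.045);print(b)
L,Rr=cast(cam,[(335,238),(410,242)],.093)
d=L-Rr; print(np.linalg.norm(d), np.degrees(np.arctan2(-d[0],d[1])))
for P in (N,(L+Rr)/2):
  for yaw in (0,np.pi):
    for z in (.24,.07): print(P,yaw,z,env.solve_ik([P[0],P[1],z],down(yaw)))
E
```

```text
[[0.64873397 0.15499801 0.085     ]
 [0.47047664 0.19692159 0.085     ]] [[ 0.51224752 -0.12635291  0.093     ]
 [ 0.50617935 -0.25173238  0.093     ]]
[[0.68396897 0.18059564 0.045     ]
 [0.68421259 0.13040688 0.045     ]
 [0.60300474 0.13007295 0.045     ]
 [0.60627677 0.18166321 0.045     ]]
0.12552623132546384 -2.7708620116291383
[0.64873397 0.15499801 0.085     ] 0 0.24 [ 5.37827636e-02  3.95870373e-01  1.31453434e+00 -4.44089210e-16
  1.43118794e+00  5.37827636e-02]
[0.64873397 0.15499801 0.085     ] 0 0.07 [ 5.37827636e-02  5.59327183e-01  1.44319127e+00 -4.44089210e-16
  1.13907420e+00  5.37827636e-02]
[0.64873397 0.15499801 0.085     ] 3.141592653589793 0.24 None
[0.64873397 0.15499801 0.085     ] 3.141592653589793 0.07 None
[ 0.50921343 -0.18904265  0.093     ] 0 0.24 [-5.78047717e-01  7.78490966e-02  1.68945465e+00 -4.44089210e-16
  1.37428891e+00 -5.78047717e-01]
[ 0.50921343 -0.18904265  0.093     ] 0 0.07 [-5.78047717e-01  2.79948533e-01  1.82254815e+00 -4.44089210e-16
  1.03909597e+00 -5.78047717e-01]
[ 0.50921343 -0.18904265  0.093     ] 3.141592653589793 0.24 [-0.57804772  0.0778491   1.68945465  0.          1.37428891  2.56354494]
[ 0.50921343 -0.18904265  0.093     ] 3.141592653589793 0.07 [-0.57804772  0.27994853  1.82254815  0.          1.03909597  2.56354494]
```

```bash
python3 - <<'E'
from h import *
env.reach([.509,-.17,.27],down(0)); im,cam=look("wrist"); cv2.imwrite("pics/case.png",im); np.save("case.npy",np.array(cam,dtype=object),allow_pickle=True)
env.reach([.646,.155,.24],down(0)); im,cam=look("wrist"); cv2.imwrite("pics/nar.png",im); np.save("nar.npy",np.array(cam,dtype=object),allow_pickle=True)
print(env.read_clock())
E
```

```text
4.3917
```

View pics/case.png

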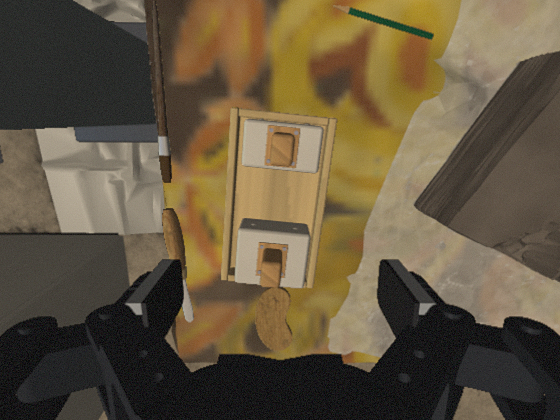

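View pics/nar.png

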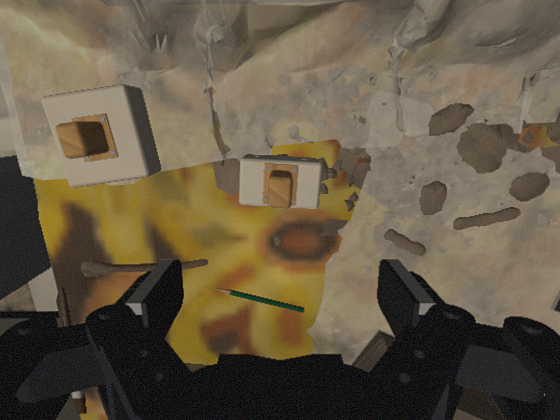

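```bash
cat > rects.py <<'E'
from h import *
def rect(im,cam,roi,z,grip=False):
    u0,v0,u1,v1=roi; h=cv2.cvtColor(im,cv2.COLOR_BGR2HSV)[v0:v1,u0:u1]
    m=((h[...,1]<50)&(h[...,2]>np.percentile(h[...,2],98)*.78)).astype(np.uint8)
    n,l,s,_=cv2.connectedComponentsWithStats(m); k=1+np.argmax(s[1:,4])
    pts=np.argwhere(l==k)[:,::-1]+[u0,v0]
    P=cast(cam,pts,z)[:,:2]
    c,wh,a=cv2.minAreaRect((P*1000).astype(np.float32))
    if wh[0]<wh[1]: wh=wh[::-1]; a+=90
    return np.array(c)/1000,np.round(wh,1),(a+90)%180-90
E
python3 - <<'E'
from rects import *
C=tuple(np.load("case.npy",allow_pickle=True)); N=tuple(np.load("nar.npy",allow_pickle=True))
f=lambda c:(c[0].astype(float),float(c[1]),c[2].astype(float),c[3].astype(float))
C,N=f(C),f(N); ci=cv2.imread("pics/case.png"); ni=cv2.imread("pics/nar.png")
print("narrow",rect(ni,N,(225,145,335,220),.045))
for r in((236,112,330,180),(228,212,318,297)): print("case",rect(ci,C,r,.053))
E=cast(C,[(232,107),(336,118),(313,289),(222,281)],.03); print(E, E.mean(0))
for p,q in((0,1),(3,2),(3,0),(2,1)):
  d=E[q]-E[p]; print(np.linalg.norm(d),np.degrees(np.arctan2(d[1],d[0])))
cv2.imwrite("pics/zoom.png",np.hstack([cv2.resize(ci[95:300,205:345],None,fx=2.9,fy=2.9,interpolation=2),cv2.resize(ni[145:220,225:335],(390,594*266//594))[:1].repeat(594,0)*0]) if 0 else cv2.resize(ci[95:300,205:345],None,fx=2.9,fy=2.9,interpolation=2))
E
```

```text
narrow (array([0.608823 , 0.1533199]), array([52.8, 23.3]), -62.3544921875)
case (array([ 0.50816147, -0.12945857]), array([79.6, 47.2]), -5.7990570068359375)
case (array([ 0.49681232, -0.25807773]), array([80.5, 65.6]), -6.057884216308594)
[[ 0.4554373  -0.08897963  0.03      ]
 [ 0.56927961 -0.10044898  0.03      ]
 [ 0.54985294 -0.30989934  0.03      ]
 [ 0.43462787 -0.29883972  0.03      ]] [ 0.50229943 -0.19954192  0.03      ]
0.11441861114524246 -5.753003051809495
0.11575461834992144 -5.482610045835298
0.21088928018468542 84.33714408567302
0.21034934815294415 84.70093596338448
```

View pics/zoom.png

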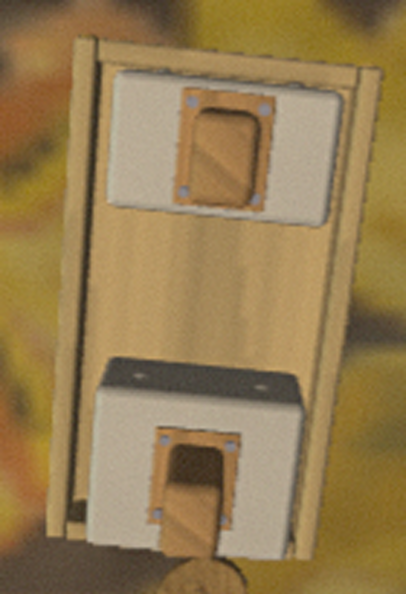

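```bash
python3 - <<'E'
from rects import *
c=np.load("nar.npy",allow_pickle=True); N=(c[0].astype(float),float(c[1]),c[2].astype(float),c[3].astype(float)); ni=cv2.imread("pics/nar.png")
h=cv2.cvtColor(ni,cv2.COLOR_BGR2HSV)
for uv in((250,180),(310,180),(245,200),(330,200),(232,180),(280,185),(280,157)): print(uv,h[uv[1],uv[0]])
m=((h[...,1]<60)&(h[...,2]>165)).astype(np.uint8); m[:145]=0;m[220:]=0;m[:,:230]=0;m[:,330:]=0
P=cast(N,np.argwhere(m)[:,::-1],.045)[:,:2]; print(cv2.minAreaRect((P*1000).astype(np.float32)))
cv2.imwrite("pics/nz.png",np.vstack([cv2.resize(ni[145:220,225:335],None,fx=4,fy=4),cv2.cvtColor(cv2.resize(m[145:220,225:335]*255,None,fx=4,fy=4),cv2.COLOR_GRAY2BGR)]))
E
```

```text
(250, 180) [ 16  49 165]
(310, 180) [ 19  52 163]
(245, 200) [ 17  53 165]
(330, 200) [ 23 150 138]
(232, 180) [ 18  79 107]
(280, 185) [ 16 146 140]
(280, 157) [23 43 71]
((643.4492797851562, 157.70565795898438), (42.19438171386719, 77.73831176757812), 86.56387329101562)
```

View pics/nz.png

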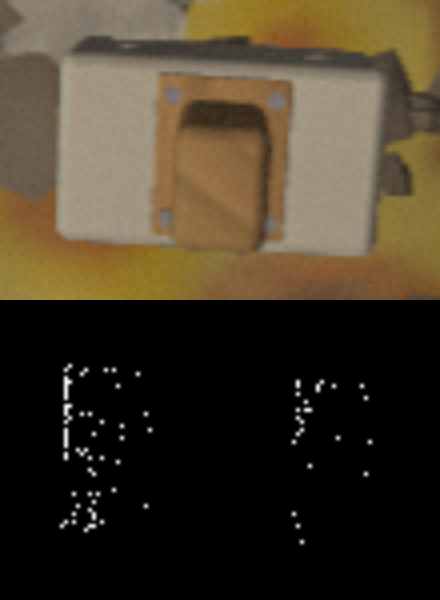

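```bash
python3 - <<'E'
from rects import *
c=np.load("nar.npy",allow_pickle=True); N=(c[0].astype(float),float(c[1]),c[2].astype(float),c[3].astype(float))
px=lambda a:np.array(a)/4+[225,145]
E=cast(N,px([(62,55),(383,70),(374,254),(57,237)]),.045); print(E.mean(0))
for p,q in((0,1),(3,2),(3,0),(2,1)):
  d=E[q]-E[p]; print(np.linalg.norm(d),np.degrees(np.arctan2(d[1],d[0])))
G=cast(N,px([(176,124),(268,132),(262,250),(173,246)]),.085); print("grip",G.mean(0),np.linalg.norm(G[1]-G[0]),np.linalg.norm(G[3]-G[0]))
d=(E[1]-E[0])+(E[2]-E[3]); yaw=np.arctan2(d[1],d[0]); P=E.mean(0)
assert abs(P[0]-.645)<.01 and abs(P[1]-.156)<.01 and abs(yaw)<.15
env.move_l([P[0],P[1],.15],down(yaw)); env.move_l([P[0],P[1],.066],max_speed=.1)
print(env.read_force()); env.close(45)
print("w",env.read_grip_width(),env.read_finger_force(),env.read_ee_pos(),yaw,env.read_clock())
env.move_l([P[0],P[1],.17],max_speed=.1)
print("w",env.read_grip_width(),env.read_finger_force(),env.read_force(),env.read_ft_torque())
im,cam=look("wrist"); cv2.imwrite("pics/held.png",im)
print(env.read_ee_pos(),env.read_clock())
E
```

```text
[0.64472774 0.15759387 0.045     ]
0.0804947817128199 -2.762588467878131
0.08266393998280758 -3.25912541213616
0.04717732778677471 86.43111448533584
0.04791258417290137 89.03406231593462
grip [0.64495304 0.15798639 0.085     ] 0.020591429586127 0.028182603171321943
[ 0.14043952 -0.66602984  1.19883664]
w 0.24628896863933009 50.78267991542816 [0.64496872 0.15761504 0.06623895] -0.052606974883871255 6.7333
w 0.24925448473075218 50.42874097824097 [ 0.50510028  0.70516321 -2.69152933] [-0.01555858 -0.03681221 -0.00711065]
[0.64406777 0.15755783 0.1687739 ] 7.975
```

View pics/held.png

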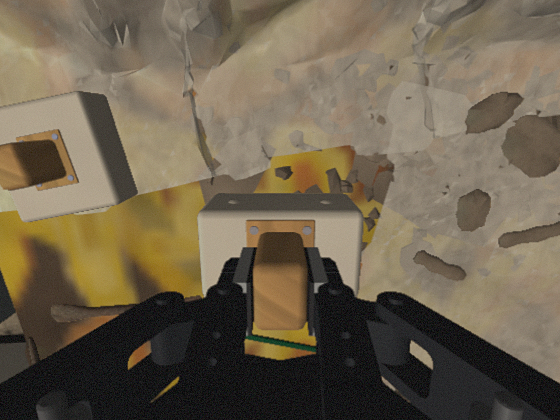

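```bash
python3 - <<'E'
from rects import *
yaw=np.radians(-5.8); T=np.array([.503,-.189])
p=np.array(env.read_ee_pos())
env.reach([p[0],p[1],.21],down(-.0526)); env.reach([*T,.21],down(yaw)); env.move_l([*T,.135],down(yaw),max_speed=.1)
env.wait(.3); im,cam=look("wrist"); cv2.imwrite("pics/pre.png",cv2.resize(im[:340,120:440],None,fx=1.75,fy=1.75))
np.save("pre.npy",np.array(cam,dtype=object),allow_pickle=True)
print(env.read_ee_pos(),env.read_grip_width(),env.read_force(),env.read_clock())
E
```

```text
[ 0.50318257 -0.18912721  0.13535891] 0.24642312739578745 [ 0.77919584 -0.35416195 -2.75880078] 10.9083
```

View pics/pre.png

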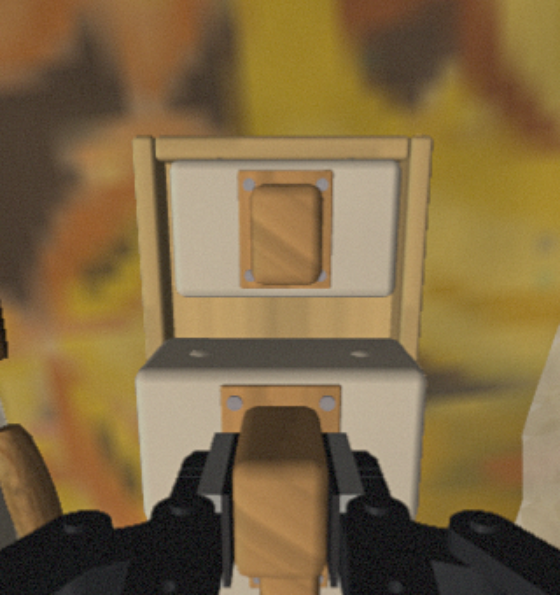

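```bash
python3 - <<'E'
from rects import *
c=np.load("pre.npy",allow_pickle=True); N=(c[0].astype(float),float(c[1]),c[2].astype(float),c[3].astype(float))
px=lambda a:np.array(a)/1.75+[120,0]
yaw=np.radians(-5.8);A=np.array([[np.cos(yaw),np.sin(yaw)],[-np.sin(yaw),np.cos(yaw)]])
T=np.array([.503,-.189])
f=lambda a,z:print(np.round(((cast(N,px(a),z)[:,:2]-T)@A.T)*1000,1).tolist())
f([(170,160),(402,161),(395,298),(178,297)],.053)
f([(137,370),(427,373)],.1142)
f([(165,339),(404,341)],.0692)
f([(134,137),(432,137),(172,157),(404,159)],.03)
E
```

```text
[[-39.8, 84.3], [42.4, 83.9], [42.6, 35.2], [-39.4, 35.6]]
[[-40.8, 24.6], [40.3, 23.7]]
[[-41.8, 23.1], [43.4, 22.3]]
[[-57.5, 94.4], [58.1, 94.3], [-43.2, 87.1], [47.7, 86.3]]
```

```bash
python3 - <<'E'
from rects import *
yaw=np.radians(-5.8); T=np.array([.503,-.189])+.001*np.array([np.cos(yaw),np.sin(yaw)])+.0006*np.array([-np.sin(yaw),np.cos(yaw)])
env.move_l([*T,.135],down(yaw),max_speed=.05)
env.move_l([*T,.080],max_speed=.06); env.wait(.2)
f0=np.array(env.read_force()); print(f0,env.read_ee_pos())
z=.079
while z>.070:
    env.move_l([*T,z],max_speed=.02); f=np.array(env.read_force())
    if f[2]-f0[2]>4: break
    if np.linalg.norm((f-f0)[:2])>6: print("side",f); break
    z-=.001
print(z,f,env.read_ee_pos(),env.read_clock())
im,cam=look("wrist"); cv2.imwrite("pics/low.png",cv2.resize(im[:340,120:440],None,fx=1.75,fy=1.75))
E
```

```text
[-0.18087075 -0.16734188 -1.49314571] [ 0.50431311 -0.18865753  0.08041903]
0.073 [-1.38450757  1.43423357  5.66092939] [ 0.50446146 -0.1886585   0.07410715] 14.175
```

View pics/low.png

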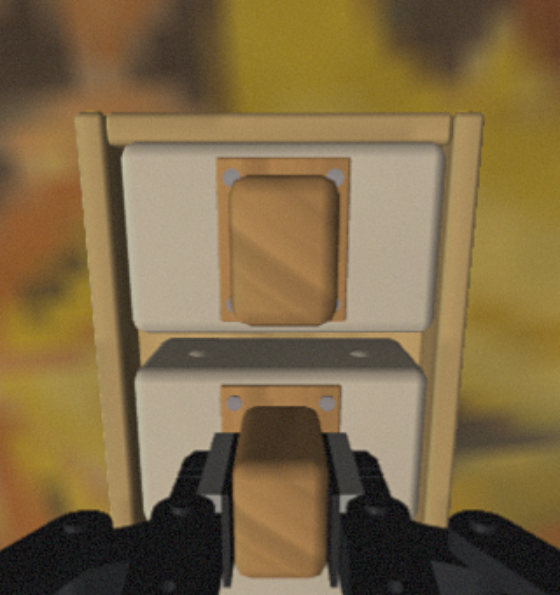

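```bash
python3 - <<'E'
from rects import *
env.open_gripper(); env.wait(.2)
p=np.array(env.read_ee_pos()); env.move_l([p[0],p[1],.16],max_speed=.08); env.move_l([p[0],p[1],.28])
env.wait(.2); im,cam=look("wrist"); crop=(205,100,350,320)
cv2.imwrite("pics/end.png",cv2.resize(im[60:310,180:380],None,fx=2.3,fy=2.3))
print(env.read_ee_pos(),env.read_clock(),env.read_force())
E
```

```text
[ 0.50371264 -0.18826523  0.27907602] 17.5083 [ 0.20814812 -0.00793742 -0.24582321]
```

View pics/end.png

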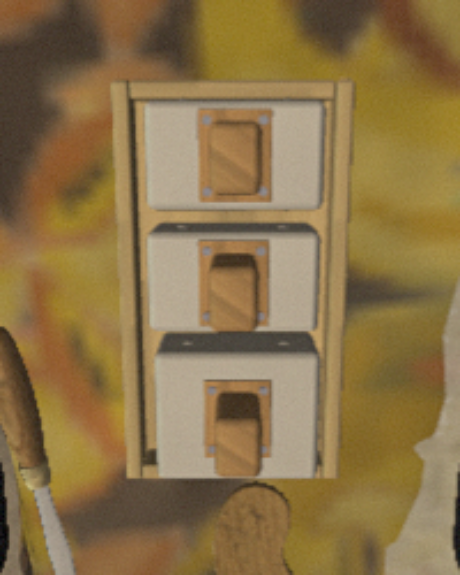

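The picture shows three sections lined up in the case: left at about row 155, narrow at about 280 and right at about 410, flat and with gaps on both sides of the narrow one. I'm handing the job in.

```bash
python3 -c "
from station import env
print(env.finish_job())"
```

```text
the job is handed in; nothing more can be done
None
```

The narrow section is in the gap, lined up with the other two and resting on the case floor; neither neighbour shows any sign of having moved in the last picture, and I handed the job in at about 17.5 s.

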